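# Press a bush home with the bench locking pliers and free them

### The job

Gently push the aluminium link along its channel into the jaws of the bench-mounted locking pliers until it stops firmly against the depth-stop pin. Then squeeze the red upper handle down over centre so that the jaw presses the brass bush flush, take your hand off so that the pliers hold locked by themselves for a moment, and press the yellow release lever to spring them open, leaving the link in the channel with its bush pressed. Do not lean hard on anything and leave the other things on the bench alone.

Things in the scene. Friction and masses are not known exactly. Their poses are not given: they have to be found in the camera images.
- pliers: Locking pliers, fixed to the bench. Origin on the bench under the jaw pivot; x runs from the handles (-x) to the jaw mouth (+x), z up. The blue lower jaw block (x 15 to 150 mm) has a flat top, the channel floor, 46 mm up; side walls 9 mm high, 27 mm apart, guide the link from x = 20 to 105. Cheeks at x -35 to 15 are 100 mm high. The open upper jaw reaches x = 85, 115 mm up, and clears the bush.
- channel_mouth (a point): Centre of the channel floor at the outer end of the side walls, 105 mm along the pliers' x from their origin, 46 mm above the bench; beyond it the floor runs on for 45 mm without walls.
- depth_stop: Brass depth-stop block at the channel's inner end with an 8 mm steel pin pointing along the pliers' +x. Origin: bottom middle of its jaw-side face, on the channel floor. The pin tip stands 8 to 20 mm out of that face, set by hand, not measured; firm. The link must press on the pin with 1 N or more for a moment (5 N of push is plenty); over 30 N is too much.
- link_center (a point): Centre of the loose aluminium link, a bar 100 x 24 x 16 mm (110 to 220 g) lying in the channel, x along its length and outward from the jaws, z up. It starts 14 to 52 mm short of the pin. Seated, its outer 20 to 35 mm sticks out past the side walls, where its end face can be pushed or its 24 mm width gripped.
- link_outer_end (a point): Middle of the link's outer end face (24 mm wide, 16 mm high), 8 mm above the channel floor: the face to push on, toward the pliers' -x.
- link_inner_end (a point): Middle of the link's inner end face, which meets the stop pin.
- bush_top (a point): Centre of the top of the brass bush (16 mm diameter), set in the link 27 mm from its inner end.
- bush (a joint): How far the bush is pressed into the link: 0 stands 5 mm proud, 0.005 m is flush (home). It moves with 4 N of friction and stays where it is pressed.
- handle (a joint): Angle of the red-gripped upper handle about the pivot (88 mm above the pliers' origin): 0 sprung open, sloping 0.45 rad up toward -x; 0.385 dead centre; 0.45 level, on its stop. Let go before dead centre it springs back up; past it, it falls on to its stop and stays locked. Pushing the pad down takes 9 to 13 N in the first half, then less and less, nothing past centre, then the hard stop.
- handle_pad (a point): Middle of the top of the red grip (27 mm wide, 70 mm along the handle), 125 mm from the pivot: press down here. Open it is about 152 mm above the bench, closed about 99 mm. More than 45 N on the handle is too much.
- release (a joint): Angle of the yellow release lever, a see-saw under the handle: 0 at rest (sprung), 0.34 when its tail is pressed right down. Pressing the tail lifts a nose under the locked handle and throws it back over centre, at about 0.27 (17 mm down at the tail).
- release_pad (a point): Middle of the top of the lever's tail (34 mm along x, 26 mm across), 71 mm above the bench at rest, 217 mm from the pliers' origin toward -x, beyond the handle's end. Right down it drops 21 mm, taking 4 to 8 N until the hard end stop. More than 45 N on it is too much.
- radio: Black portable radio 50 x 150 x 85 mm with a wire handle, standing on the bench; leave it.
- jar: Glass jar with a green lid, 60 mm diameter, 85 mm high; leave it.
- tin: Tin with a blue label, 66 mm diameter, 100 mm high; leave it.
- driver: Screwdriver lying on the bench; leave it.
Mind the look-alikes: they are no part of the job. Leave any green or purple look-alike of the part that bears link_center alone.

How it is judged (in metres and radians):
On the way, in this order (a step that is already met when the one before it is completed fails the run):
1. the link is pushed against the depth-stop pin (1 N or more), the pliers still open (contact force between link and depth_stop above 1 N and value of joint handle below 0.1 rad), for 0.04 s.
2. the pliers are locked past centre on the pressed bush, untouched for half a second (value of joint handle above 0.42 rad and value of joint bush above 0.004 m and contact force between each of the arm, the fingers and pliers below 0.3 N), for 0.5 s.
3. the release lever is pressed down while the handle is still down (value of joint release above 0.08 rad and value of joint handle above 0.36 rad).
4. the handle springs open (value of joint handle below 0.1 rad), for 0.1 s.
At the end, for the whole second after the job is handed in: The pliers are open again (handle within 0.08 rad of sprung open, release lever back within 0.05 rad), the bush is pressed home (within 1 mm of flush), and the link lies flat in the channel, aligned within 0.1 rad, its inner end 6 to 25 mm from the depth-stop block's face (value of joint handle below 0.08 rad and value of joint release below 0.05 rad and value of joint bush above 0.004 m and x of link_inner_end in the frame of depth_stop between 0.006 and 0.025 m and z of link_center in the frame of pliers below 0.058 m and angle between the x axis of link_center and the x axis of pliers, either way round below 0.1 rad and angle between link_center's own z axis and vertical below 0.06 rad); the robot touches nothing.
It fails at once if more than 30 N between the link and the depth stop (contact force between link and depth_stop above 30 N).
It fails at once if more than 45 N of the robot on the pliers (contact force between any of the fingers, the arm and pliers above 45 N).
It fails at once if another thing on the bench is moved by more than 20 mm (distance of any of radio, jar, tin, driver from where it was at the start of the episode above 0.02 m).
It also fails if it takes over 72 s, if anything falls off the work surface, if the arm or the gripper's body presses on something with over 40 N, if the wrist force passes 120 N, or if a joint passes its speed limit or range.

### The arm

A 6-joint arm with a two-finger parallel gripper is mounted at the origin on the work surface. World frame = base frame: x ahead of the robot, y to its left, z up, the work surface at z = 0. Lengths are in m, angles in degrees, forces in N, time in s.
With the tool pointing down it reaches from about 0.375 to 0.9 m from the base axis. Payload 3.1 kg.
Tool frame: the origin (TCP) lies at the very end of the fingers, on their centre line; the grasp point (between the pads) lies 19 mm behind it (bot.tcp_to_grasp is the distance from the TCP to the grasp point, in m); z points along the fingers, y is the direction in which the jaws open and shut (so a half turn about z gives the same grasp; the last joint's range is limited). The gripper opens to 87 mm and grips with 3 to 60 N. Pads are 19 mm wide; open, the fingers measure 117 mm over their backs; the gripper's body (75 mm by 190 mm) begins 51 mm behind the grasp point.
Start: joints at [-78.753, 30.224, 82.088, -0, 67.689, -10.227], TCP at [0.229, -0.582, 0.193] pointing down, gripper open.
Joint ranges: [-176.69, 176.69], [-43.24, 126.21], [12.49, 139.97], [-82, 262], [0, 151.66], [-163.58, 163.58]. Speed limits (degrees/s): [159.86, 159.86, 180, 180, 180, 180].

### API

Orientations are given as a 3x3 rotation matrix whose columns are the frame's x, y, z axes.
In Python, from rig import telemetry, eyes, order, bot gives the robot as it stands. The module is installed in compiled form; this text tells all that it offers.
- The arm moves only by the tool servo_tool, never from a script. Its argument "targets" is a list of rows, each a list of 2 entries, a list of its own where there are three numbers: the shift along the tool's x, y, z in m, then the turn, a rotation vector about the tool's x, y, z in rad. In form: [[[tx, ty, tz], [wx, wy, wz]], ...]. A call has 1 to 12 rows; each row is the pose to reach, as a shift and turn from the pose commanded when the call began, along the tool's axes at that moment; what a row does not reach only later rows make up. A row lasts 1/8 s, in which the tool goes at most 62.5 mm and 10.7 degrees, less where a joint would pass 70% of its speed; a pose out of reach is approached as far as the arm can. A call with a gripper value outside its range is refused whole. "gripper" is the finger opening in m, from 0 to 0.087, set as the call begins (left out, the last holds). The fingers move at their own pace and stop on an object; the grip force is fixed at half the most. Time passes only in rows, so rows that repeat a pose let the fingers close. It gives the time, the measured TCP pose, the force and the opening at its end, in the units of the state.
- telemetry.read_state(): the state, without advancing time (a new reading comes with each control period).
- eyes.capture(name): name is "scene" or "side" or "wrist"; returns a dict with "pixels" (400x640x3 uint8, blue, green, red), "intrinsics" (3x3 intrinsics, pixels), "extrinsics" (4x4, takes a point from camera to world coordinates); the wrist camera has in their place "T_tool_cam" (4x4, takes a point from camera to tool coordinates, whose origin is the TCP and whose axes are the flange's). Camera axes: x right, y down, z forward; pixel columns grow to the right and rows downward; lengths in m; the calibration is good to about 2 mm. A picture is of the moment at which its call begins: read the wrist's pose just before it. There is no depth.
- order.hand_in(): hands the job in, once; it reports no verdict.
The state is a dict: "time_s": time; "joint_positions": joint angles; "qvel": joint speeds; "tau": joint torques, N m; "position": TCP position; "tcp_rot": TCP orientation; "force": force on the tool from outside, world axes, zero at the start; "moment": the same for the moment, N m; "opening": opening from 0.0 (shut) to 1.0 (fully open).
Only numpy, scipy, OpenCV 4.12 (cv2) and the standard library are available. Lean on these libraries where they do the work, as an engineer would, in place of code of your own. Each camera call takes 0.05 s, during which the arm holds its last target. There are 200 camera calls.

## Working session

There is one attempt and no reset: what is moved stays moved. The work goes in short steps, Python scripts to look and compute and a tool call to move; the robot and the scene stay as the last step left them, time stands still between calls to the robot, and variables do not carry over. Pictures are saved under pics/ and viewed, about 8 in all and at most 12, crops included, and the job is handed in when it is done.

Besides the shell and the picture viewer there is one more tool, called after "Request:" as name(argument=value, ...) on one line, values as JSON. servo_tool: Moves the arm, as the interface text tells. Its arguments: {"type":"object","properties":{"targets":{"type":"array","items":{"type":"array"}},"gripper":{"type":"number"}},"required":["targets"]}

```bash
mkdir -p pics; python3 - <<'E'
from rig import telemetry, eyes, bot
import cv2,json,numpy as np
s=telemetry.read_state();print(s)
for n in("scene","side"):
    c=eyes.capture(n);cv2.imwrite(f"pics/{n}0.png",c["pixels"]);print(n,c["intrinsics"],c["extrinsics"])
    np.savez(f"{n}.npz",K=c["intrinsics"],E=c["extrinsics"])
print(np.array(eyes.capture("wrist")["T_tool_cam"]))
E
```

```text
{'time_s': 0.0, 'joint_positions': array([-7.87507635e+01,  3.02765525e+01,  8.21567969e+01, -3.83255045e-05,
        6.76881162e+01, -1.02255476e+01]), 'qvel': array([ 0.12257256, -0.05492534,  0.03714015, -0.05421727,  0.02691058,
        0.06986599]), 'tau': array([-5.71401324e-04, -4.40052688e+01, -1.76593190e+01,  6.30636932e-02,
        5.82126144e-02, -1.54989357e-04]), 'position': array([ 0.22869556, -0.58080599,  0.19219529]), 'tcp_rot': array([[ 9.30578760e-01,  3.66091519e-01, -4.14165593e-04],
       [ 3.66091561e-01, -9.30576513e-01,  2.07912384e-03],
       [ 3.75736833e-04, -2.08641101e-03, -9.99997753e-01]]), 'force': array([-0.32519374,  0.88747918,  0.09466291]), 'moment': array([ 0.03561832, -0.0278665 , -0.00321611]), 'opening': 0.9992573202295495}
scene [[483.88147281   0.         314.58477154]
 [  0.         483.88147281 197.17031784]
 [  0.           0.           1.        ]] [[-0.65752315  0.60808112 -0.44486027  1.23421464]
 [ 0.75341033  0.53537052 -0.38177387  0.54120433]
 [ 0.00601559 -0.58618748 -0.8101531   1.34232019]
 [ 0.          0.          0.          1.        ]]
side [[515.86014264   0.         315.52057515]
 [  0.         515.86014264 204.53850287]
 [  0.           0.           1.        ]] [[-0.96902786 -0.13692578  0.20551483  0.30683452]
 [-0.24687133  0.51592168 -0.82029224  1.03369038]
 [ 0.0062896  -0.84562175 -0.53374553  0.80720181]
 [ 0.          0.          0.          1.        ]]
[[-6.29208230e-04 -9.54507101e-01 -2.98187522e-01  8.22297073e-02]
 [ 9.99999783e-01 -6.58399174e-04 -2.55344968e-06  1.57037374e-03]
 [-1.93889132e-04 -2.98187459e-01  9.54507308e-01 -1.93062607e-01]
 [ 0.00000000e+00  0.00000000e+00  0.00000000e+00  1.00000000e+00]]
```

View pics/scene0.png

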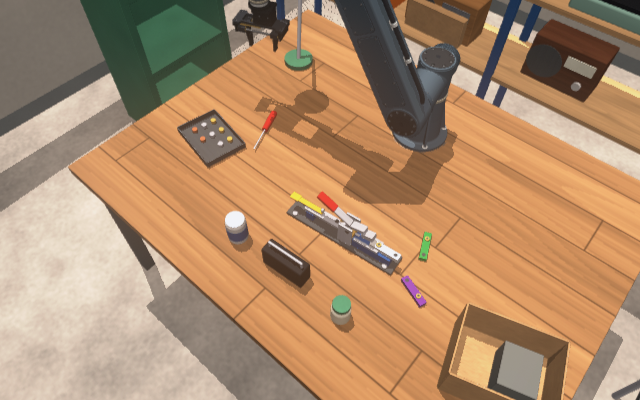

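View pics/side0.png

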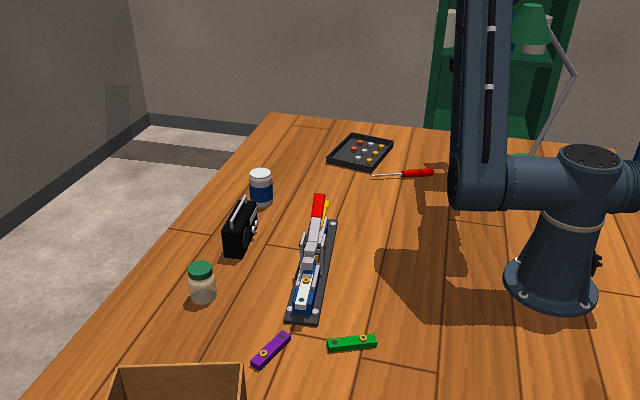

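The pliers lie at scene (345,235), with the yellow tail at (303,202), red grip at (328,203) and blue jaw at (385,250). In the side view they are at (310,265). Candidates for the link are the silver bar in the channel (scene (380,247), side (305,290)), the green bar (426,246) and the purple bar (413,291). The silver bar in the channel is the right one. Next, close crops.

```bash
python3 - <<'E'
import cv2,numpy as np
a=cv2.imread("pics/scene0.png")[180:280,280:410];b=cv2.imread("pics/side0.png")[185:330,270:350]
a=cv2.resize(a,None,fx=6,fy=6,interpolation=cv2.INTER_CUBIC);b=cv2.resize(b,None,fx=4.1,fy=4.1,interpolation=cv2.INTER_CUBIC)
cv2.imwrite("pics/sc_crop.png",a);cv2.imwrite("pics/sd_crop.png",b);print(a.shape,b.shape)
E
```

```text
(600, 780, 3) (594, 328, 3)
```

View pics/sc_crop.png

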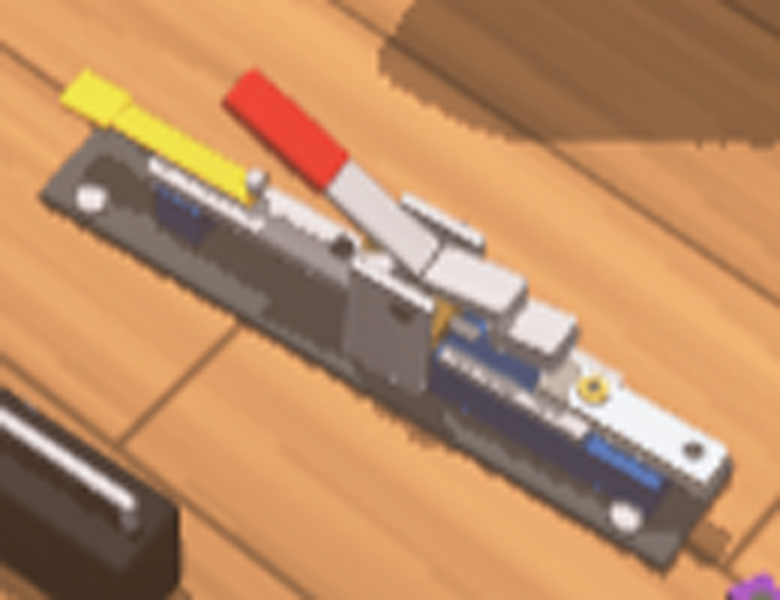

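View pics/sd_crop.png

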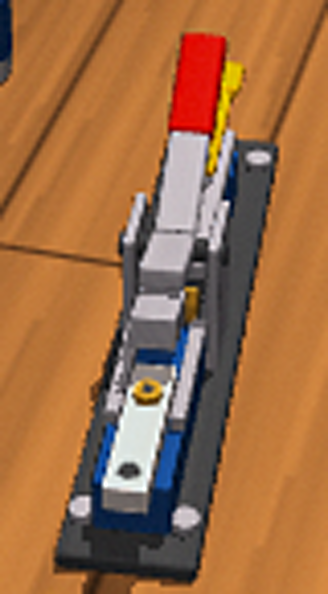

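```bash
cat > h.py <<'E'
import numpy as np
C={n:np.load(f"{n}.npz") for n in("scene","side")}
def proj(n,P):
    K,E=C[n]["K"],C[n]["E"];q=K@(E[:3,:3].T@(np.asarray(P)-E[:3,3]));return q[:2]/q[2]
def W(p,l):
    c,s=np.cos(p[2]),np.sin(p[2]);return np.array([p[0]+c*l[0]-s*l[1],p[1]+s*l[0]+c*l[1],l[2]])
E
python3 - <<'E'
from h import *
from scipy.optimize import least_squares
sc=lambda u,v:np.array([280+u/6-.4,180+v/6-.4]); sd=lambda u,v:np.array([270+u/4.1-.4,185+v/4.1-.4])
obs=[("scene",sc(288,127),(-.108,0,.152)),("side",sd(198,83),(-.108,0,.152)),("scene",sc(97,97),(-.217,0,.071)),
("scene",sc(594,387),"b"),("side",sd(148,391),"b"),("scene",sc(718,468),"e"),("side",sd(125,490),"e")]
def loc(l,p):
    return (p[3],0,.067) if l=="b" else ((p[3]+.073,0,.062) if l=="e" else l)
def f(p): return np.concatenate([proj(n,W(p,loc(l,p)))-o for n,o,l in obs])
# init
best=min((least_squares(f,[x,-.1,a,.1]) for x in(.5,.7) for a in(0,1.5,-1.5,3)),key=lambda r:r.cost)
p=best.x;print(p,np.degrees(p[2]),best.cost);print(best.fun.reshape(-1,2).round(1))
np.save("p.npy",p)
for n,l in dict(pad=(-.108,0,.152),rel=(-.217,0,.071),end=(p[3]+.073,0,.054),pivot=(0,0,.088)).items():print(n,W(p,l))
E
```

```text
[0.54681725 0.12049062 1.68643845 0.08097939] 96.62580532317081 15.149981079734484
[[-0.2 -2.1]
 [-1.  -3.2]
 [ 2.9  2. ]
 [-0.3 -0.4]
 [-0.5  0.1]
 [-0.  -1. ]
 [-0.2  0.7]]
pad [0.55927879 0.01321196 0.152     ]
rel [ 0.5718557  -0.09506001  0.071     ]
end [0.52905041 0.27344157 0.054     ]
pivot [0.54681725 0.12049062 0.088     ]
```

```bash
python3 - <<'E'
from h import *
from rig import telemetry
s=telemetry.read_state();R=s["tcp_rot"];q=np.load("p.npy")
for w in([.5,-.25,.28],W(q,(.19,0,.26))):print(w,R.T@(w-s["position"]))
print(q[2]-np.arctan2(R[1,0],R[0,0]))
E
```

```text
[0.5, -0.25, 0.28] [ 0.37366027 -0.20885093 -0.08714468]
[0.52489419 0.30922159 0.26      ] [ 0.60154038 -0.72010638 -0.06623944]
1.311645542796688
```

Request:
servo_tool(targets=[[[0, 0, -0.06], [0, 0, 0]], [[0.374, -0.209, -0.087], [0, 0, -0.4]], [[0.374, -0.209, -0.087], [0, 0, -0.6]], [[0.374, -0.209, -0.087], [0, 0, -0.8]], [[0.374, -0.209, -0.087], [0, 0, -1.0]], [[0.374, -0.209, -0.087], [0, 0, -1.2]], [[0.374, -0.209, -0.087], [0, 0, -1.31]], [[0.6, -0.72, -0.067], [0, 0, -1.31]], [[0.6, -0.72, -0.067], [0, 0, -1.31]], [[0.6, -0.72, -0.067], [0, 0, -1.31]], [[0.6, -0.72, -0.067], [0, 0, -1.31]], [[0.6, -0.72, -0.067], [0, 0, -1.31]]], gripper=0)

```text
time_s: 1.65
position: [0.4957, 0.0208, 0.268]
tcp_rot: [[-0.113, 0.994, 0.0], [0.994, 0.113, -0.0], [-0.0, 0.0, -1.0]]
force: [0.9, -0.7, 0.4]
opening: 0.006
```

Request:
servo_tool(targets=[[[0, 0, 0], [0, 0, 0]]])

```text
time_s: 1.78
position: [0.495, 0.0232, 0.2678]
tcp_rot: [[-0.121, 0.993, -0.001], [0.993, 0.121, 0.001], [0.001, -0.001, -1.0]]
force: [-0.1, -0.4, 0.4]
opening: 0.004
```

```bash
cat >> h.py <<'E'
def wrist(name):
    from rig import telemetry,eyes
    import cv2
    s=telemetry.read_state();c=eyes.capture("wrist");cv2.imwrite(f"pics/{name}.png",c["pixels"])
    T=np.eye(4);T[:3,:3]=s["tcp_rot"];T[:3,3]=s["position"]
    np.savez(f"{name}.npz",K=c["intrinsics"],E=T@np.array(c["T_tool_cam"]));print(s["position"])
def load(n): C[n]=np.load(f"{n}.npz")
E
python3 -c "
from h import *
wrist('w1')"
```

```text
[0.49496381 0.02316819 0.26784786]
```

View pics/w1.png

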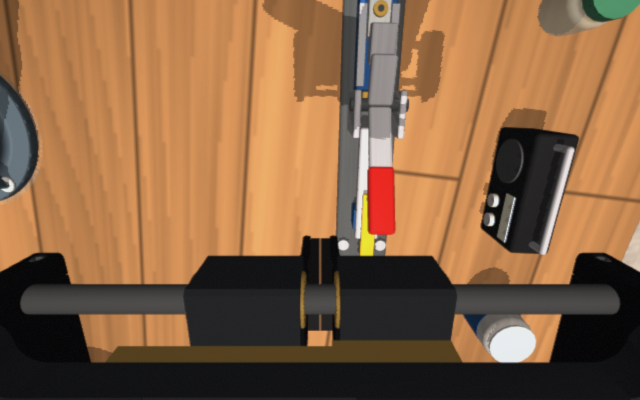

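Request:
servo_tool(targets=[[[0.1, 0.015, 0.0], [0, 0, 0]], [[0.2, 0.035, 0.0], [0, 0, 0]], [[0.28, 0.06, 0.0], [0, 0, 0]], [[0.28, 0.06, 0.0], [0, 0, 0]], [[0.28, 0.06, 0.0], [0, 0, 0]], [[0.28, 0.06, 0.0], [0, 0, 0]]])

```text
time_s: 2.58
position: [0.5246, 0.3045, 0.2676]
tcp_rot: [[-0.115, 0.993, 0.0], [0.993, 0.115, -0.0], [-0.0, 0.0, -1.0]]
force: [-0.4, -0.7, 0.6]
opening: 0.006
```

```bash
python3 -c "
from h import *
wrist('w2')"
```

```text
[0.52461591 0.30448875 0.26755338]
```

View pics/w2.png

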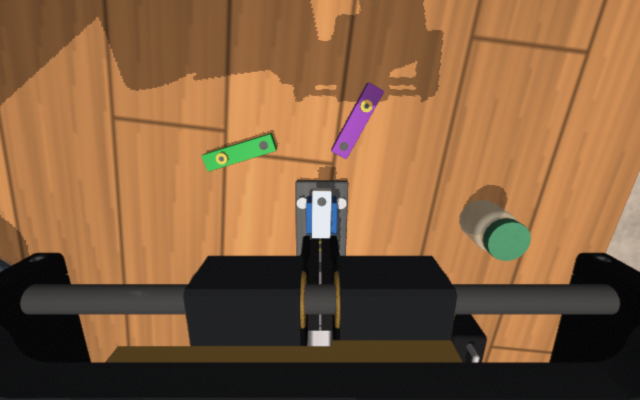

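w1 shows the red grip top from (380,168) to (381,233) and the bush at (381,8). w2 shows the link's outer top edge at (321,191), with the green bar (240,152) and purple bar (357,122) well clear.

```bash
python3 - <<'E'
from h import *
from scipy.optimize import least_squares
load("w1");load("w2")
sc=lambda u,v:np.array([280+u/6-.4,180+v/6-.4]); sd=lambda u,v:np.array([270+u/4.1-.4,185+v/4.1-.4])
obs=[("w1",(380.5,168),(-.0764,0,.1368)),("w1",(381.5,233),(-.1394,0,.1672)),("w1",(381,8),"b"),("w2",(321.5,191),"e"),
("scene",sc(97,97),(-.217,0,.071)),("scene",sc(594,387),"b"),("side",sd(148,391),"b"),("scene",sc(718,468),"e"),("side",sd(125,490),"e")]
loc=lambda l,p:(p[3],0,.067) if l=="b" else ((p[3]+.073,0,.062) if l=="e" else l)
f=lambda p:np.concatenate([proj(n,W(p,loc(l,p)))-o for n,o,l in obs])
b=least_squares(f,np.load("p.npy"),loss="soft_l1");p=b.x;print(p,np.degrees(p[2]));print(f(p).reshape(-1,2).round(1));np.save("p.npy",p)
for n,l in dict(pad=(-.108,0,.152),rel=(-.217,0,.071),end=(p[3]+.073,0,.054)).items():print(n,W(p,l))
R=np.array([[-.115,.993,0],[.993,.115,0],[0,0,-1]]);
print(R.T@(W(p,(p[3]+.073+.035,0,.053))-[.5246,.3045,.2676]),np.cos(p[2]),np.sin(p[2]))
E
```

```text
[0.54651265 0.11862822 1.67202358 0.0808486 ] 95.79989434875415
[[ 0.2 -0.7]
 [-0.1  4.7]
 [-0.8 -0.2]
 [-0.1 -0.7]
 [ 3.1  1. ]
 [-0.9 -0.5]
 [-0.7 -0.5]
 [-0.9 -1. ]
 [-0.9  0. ]]
pad [0.55742653 0.01118109 0.152     ]
rel [ 0.56844147 -0.09726093  0.071     ]
end [0.53096556 0.27168925 0.054     ]
[0.00167072 0.00304001 0.2146    ] -0.1010544626604545 0.9948808951710787
```

Request:
servo_tool(targets=[[[0.002, 0.003, 0.06], [0, 0, 0.014]], [[0.002, 0.003, 0.12], [0, 0, 0.014]], [[0.002, 0.003, 0.18], [0, 0, 0.014]], [[0.002, 0.003, 0.2146], [0, 0, 0.014]], [[0.002, 0.003, 0.2146], [0, 0, 0.014]], [[-0.008, 0.003, 0.2146], [0, 0, 0.014]], [[-0.018, 0.003, 0.2146], [0, 0, 0.014]], [[-0.022, 0.003, 0.2146], [0, 0, 0.014]], [[-0.025, 0.003, 0.2146], [0, 0, 0.014]], [[-0.028, 0.003, 0.2146], [0, 0, 0.014]], [[-0.031, 0.003, 0.2146], [0, 0, 0.014]], [[-0.034, 0.003, 0.2146], [0, 0, 0.014]]])

```text
time_s: 4.12
position: [0.5304, 0.2704, 0.0535]
tcp_rot: [[-0.1, 0.995, -0.0], [0.995, 0.1, -0.0], [0.0, -0.0, -1.0]]
force: [0.3, -0.3, 0.9]
opening: 0.007
```

```bash
python3 - <<'E'
from h import *
import cv2
wrist('w3');load("w3")
from rig import eyes
c=eyes.capture("side")["pixels"][185:330,270:350]
a=cv2.resize(c,None,fx=4,fy=4,interpolation=cv2.INTER_CUBIC)
b=cv2.imread("pics/w3.png")[150:400,220:420];b=cv2.resize(b,(464,580))
cv2.imwrite("pics/v3.png",np.hstack([a,b]))
E
```

```text
[0.5303752  0.27042896 0.0534722 ]
```

View pics/v3.png

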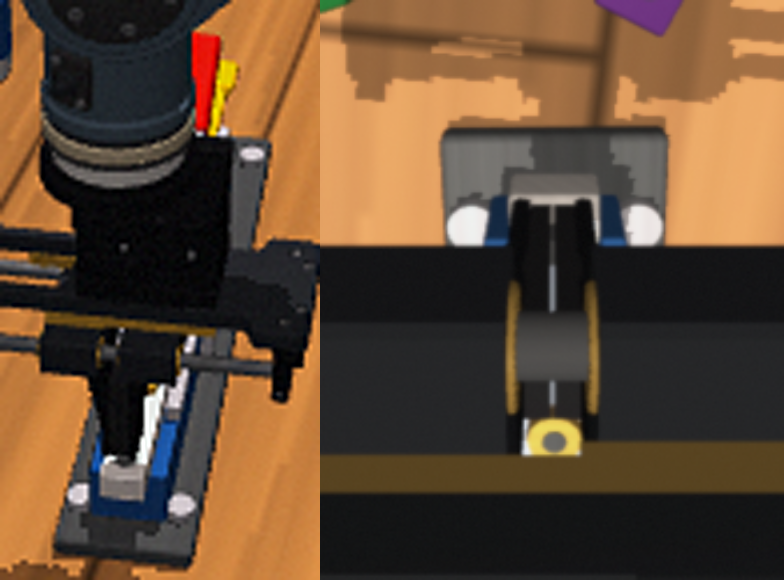

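```bash
python3 - <<'E'
from h import *
load("w3");p=np.load("p.npy")
def ray(n,px,z):
    K,E=C[n]["K"],C[n]["E"];d=E[:3,:3]@np.linalg.inv(K)@[*px,1];P=E[:3,3]+d*(z-E[2,3])/d[2]
    c,s=np.cos(p[2]),np.sin(p[2]);v=P[:2]-p[:2];return P.round(4),(c*v[0]+s*v[1]).round(4),(-s*v[0]+c*v[1]).round(4)
print("bush",ray("w3",(321.3,338.4),.067))
for z in(.046,.062):print("far",ray("w3",(321.3,226.3),z),"mid",ray("w3",(321,235),z), "bluefar",ray("w3",(300,235),.046))
v=np.array([.5304,.2704])-p[:2];print("tcp local",v@[np.cos(p[2]),np.sin(p[2])])
print(proj("side",[.5304,.2704,.0535]),[270+122/4,185+458/4], proj("w3",[.5304,.2704,.0535]))
print("floor end proj",[proj("w3",W(p,(.15,y,.046))) for y in(-.02,.02)])
E
```

```text
bush (array([0.5388, 0.1992, 0.067 ]), np.float64(0.0809), np.float64(-0.0005))
far (array([0.5318, 0.2695, 0.046 ]), np.float64(0.1516), np.float64(-0.0006)) mid (array([0.5322, 0.2634, 0.046 ]), np.float64(0.1455), np.float64(-0.0004)) bluefar (array([0.5184, 0.262 , 0.046 ]), np.float64(0.1455), np.float64(0.0135))
far (array([0.531, 0.276, 0.062]), np.float64(0.1582), np.float64(-0.0005)) mid (array([0.5314, 0.2704, 0.062 ]), np.float64(0.1525), np.float64(-0.0003)) bluefar (array([0.5184, 0.262 , 0.046 ]), np.float64(0.1455), np.float64(0.0135))
tcp local 0.15262309755709141
[299.7006972  306.78203425] [300.5, 299.5] [319.3406157 229.3602411]
floor end proj [array([350.9248551 , 228.57261588]), array([289.89722281, 228.67089193])]
```

```bash
python3 - <<'E'
import cv2,numpy as np
for n in("w1","w2","w3"):
    im=cv2.imread(f"pics/{n}.png")
    for c in(311,321):print(n,c,[tuple(int(x) for x in im[r,c]) for r in range(222,246,3)])
E
```

```text
w1 311 [(96, 157, 225), (96, 157, 225), (95, 157, 224), (95, 157, 224), (95, 156, 224), (79, 129, 187), (16, 17, 19), (18, 17, 18)]
w1 321 [(95, 157, 225), (96, 158, 226), (97, 159, 226), (97, 159, 227), (97, 161, 227), (91, 150, 217), (32, 48, 69), (33, 49, 69)]
w2 311 [(186, 129, 93), (187, 128, 93), (185, 128, 92), (179, 126, 92), (117, 98, 87), (106, 96, 89), (17, 17, 17), (14, 14, 15)]
w2 321 [(241, 235, 230), (241, 234, 230), (241, 234, 230), (241, 234, 230), (241, 234, 230), (229, 222, 217), (24, 43, 50), (31, 50, 54)]
w3 311 [(102, 105, 107), (85, 89, 94), (93, 98, 104), (95, 100, 106), (146, 155, 164), (143, 151, 161), (19, 18, 19), (17, 17, 16)]
w3 321 [(67, 68, 69), (85, 89, 93), (93, 99, 105), (95, 101, 106), (150, 159, 169), (164, 174, 184), (54, 56, 60), (54, 56, 60)]
```

Request:
servo_tool(targets=[[[-0.002, 0, 0], [0, 0, 0]], [[-0.004, 0, 0], [0, 0, 0]], [[-0.006, 0, 0], [0, 0, 0]]])

```text
time_s: 4.6
position: [0.531, 0.2644, 0.0535]
tcp_rot: [[-0.1, 0.995, -0.0], [0.995, 0.1, -0.0], [-0.0, -0.0, -1.0]]
force: [0.1, -0.3, 0.9]
opening: 0.0
```

The visible fingertips look about 16 mm or more higher than the reported TCP, and they passed over the link with no force. I'll back off and look at the tip clear of the link.

Request:
servo_tool(targets=[[[0.02, 0, 0], [0, 0, 0]], [[0.05, 0, 0], [0, 0, 0]], [[0.05, 0, 0], [0, 0, 0]]])

```text
time_s: 4.97
position: [0.5257, 0.3171, 0.0537]
tcp_rot: [[-0.103, 0.995, 0.001], [0.995, 0.103, 0.001], [0.001, 0.001, -1.0]]
force: [-0.1, -0.3, -1.1]
opening: 0.006
```

```bash
python3 - <<'E'
from h import *
import cv2
from rig import eyes,telemetry
s=telemetry.read_state();P=s["position"];print(P,s["opening"],s["force"])
o=[]
for n,(x,y) in dict(side=(260,230),scene=(345,205)).items():
    c=eyes.capture(n)["pixels"][y:y+100,x:x+80];o.append(cv2.resize(c,None,fx=5,fy=5,interpolation=cv2.INTER_CUBIC))
    for z in(.0,.019):
        q=(proj(n,P+[0,0,z])-[x,y]+.5)*5;print(n,z,q);cv2.circle(o[-1],tuple(int(v) for v in q),3,(255,0,255),-1)
cv2.imwrite("pics/v4.png",np.hstack(o))
E
```

```text
[0.5257355  0.3170916  0.05366151] 0.005994445263795008 [-0.12124153 -0.31698853 -1.10322234]
side 0.0 [180.53772136 467.12711934]
side 0.019 [179.85326648 432.54868998]
scene 0.0 [334.79341466 305.97901089]
scene 0.019 [340.20312686 290.81671419]
```

View pics/v4.png

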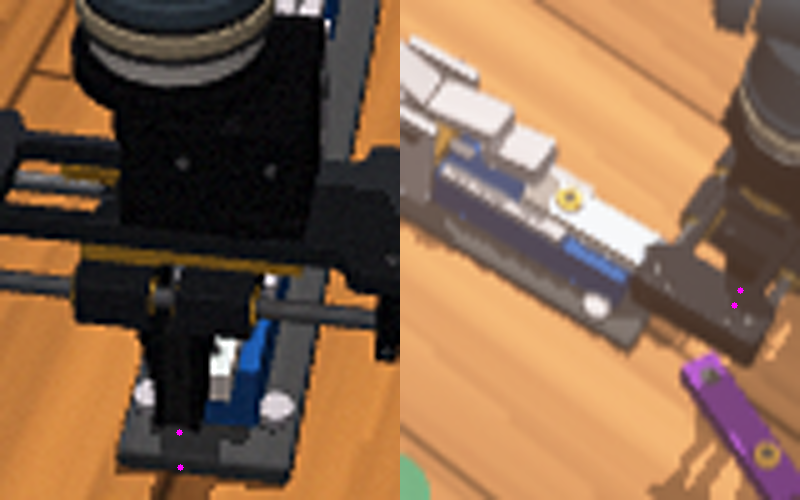

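The true fingertip (side crop (180,430)) is about 20 mm above the reported TCP (180,467), so I'll lower by 22 mm and creep in.

Request:
servo_tool(targets=[[[0, 0, 0.022], [0, 0, 0]], [[-0.01, 0, 0.022], [0, 0, 0]], [[-0.02, 0, 0.022], [0, 0, 0]], [[-0.03, 0, 0.022], [0, 0, 0]], [[-0.034, 0, 0.022], [0, 0, 0]], [[-0.037, 0, 0.022], [0, 0, 0]], [[-0.04, 0, 0.022], [0, 0, 0]], [[-0.043, 0, 0.022], [0, 0, 0]], [[-0.046, 0, 0.022], [0, 0, 0]], [[-0.048, 0, 0.022], [0, 0, 0]]])

```text
time_s: 6.32
position: [0.5309, 0.2665, 0.0316]
tcp_rot: [[-0.1, 0.995, 0.0], [0.995, 0.1, 0.0], [0.0, 0.0, -1.0]]
force: [-0.4, 2.3, 1.5]
opening: 0.006
```

```bash
python3 - <<'E'
from h import *
import cv2
from rig import eyes,telemetry
s=telemetry.read_state();P=s["position"];print(P,s["force"])
o=[]
for n,(x,y) in dict(side=(260,230),scene=(345,205)).items():
    c=eyes.capture(n)["pixels"][y:y+100,x:x+80];o.append(cv2.resize(c,None,fx=5,fy=5,interpolation=cv2.INTER_CUBIC))
cv2.imwrite("pics/v5.png",np.hstack(o))
E
```

```text
[0.53090979 0.26645002 0.031618  ] [-0.38340524  2.26843391  1.50141851]
```

View pics/v5.png

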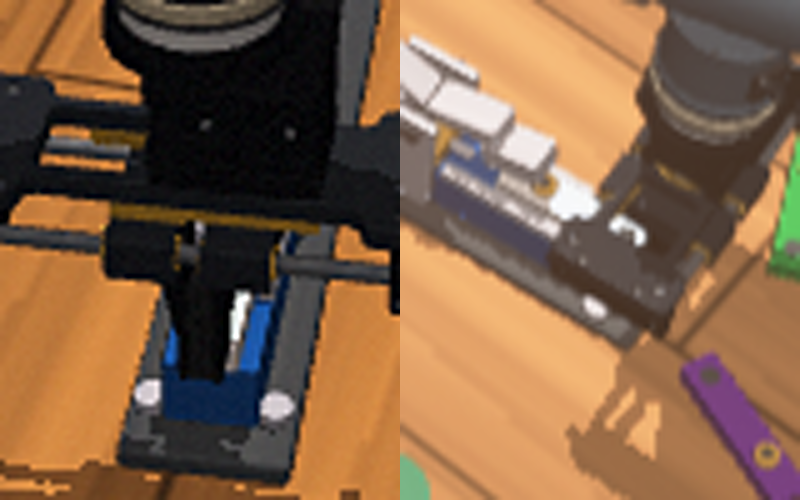

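The fingers now meet the link's end face, and the bush has moved inward in the scene crop from (569,199) to (547,187). I'll keep pushing gently.

Request:
servo_tool(targets=[[[-0.002, 0, 0], [0, 0, 0]], [[-0.004, 0, 0], [0, 0, 0]], [[-0.006, 0, 0], [0, 0, 0]]])

```text
time_s: 6.8
position: [0.5314, 0.2603, 0.0315]
tcp_rot: [[-0.1, 0.995, -0.0], [0.995, 0.1, -0.0], [-0.0, -0.0, -1.0]]
force: [-0.6, 1.6, 1.3]
opening: 0.006
```

Request:
servo_tool(targets=[[[-0.002, 0, 0], [0, 0, 0]], [[-0.003, 0, 0], [0, 0, 0]]])

```text
time_s: 7.05
position: [0.5317, 0.2573, 0.0315]
tcp_rot: [[-0.1, 0.995, -0.0], [0.995, 0.1, -0.0], [-0.0, -0.0, -1.0]]
force: [1.2, 2.4, 1.9]
opening: 0.007
```

Request:
servo_tool(targets=[[[-0.002, 0, 0], [0, 0, 0]], [[-0.003, 0, 0], [0, 0, 0]]])

```text
time_s: 7.3
position: [0.5321, 0.2544, 0.0315]
tcp_rot: [[-0.1, 0.995, -0.0], [0.995, 0.1, -0.0], [-0.0, -0.0, -1.0]]
force: [0.1, 1.8, 0.9]
opening: 0.009
```

Request:
servo_tool(targets=[[[-0.0015, 0, 0], [0, 0, 0]], [[-0.003, 0, 0], [0, 0, 0]]])

```text
time_s: 7.55
position: [0.5324, 0.2515, 0.0315]
tcp_rot: [[-0.1, 0.995, 0.0], [0.995, 0.1, 0.0], [0.0, 0.0, -1.0]]
force: [0.2, 1.6, 1.5]
opening: 0.006
```

Request:
servo_tool(targets=[[[-0.0015, 0, 0], [0, 0, 0]], [[-0.003, 0, 0], [0, 0, 0]]])

```text
time_s: 7.8
position: [0.5327, 0.2484, 0.0316]
tcp_rot: [[-0.1, 0.995, 0.0], [0.995, 0.1, -0.0], [-0.0, 0.0, -1.0]]
force: [-0.5, 2.4, 0.8]
opening: 0.005
```

Request:
servo_tool(targets=[[[-0.0015, 0, 0], [0, 0, 0]], [[-0.003, 0, 0], [0, 0, 0]]])

```text
time_s: 8.05
position: [0.533, 0.2455, 0.0315]
tcp_rot: [[-0.1, 0.995, 0.0], [0.995, 0.1, -0.0], [-0.0, -0.0, -1.0]]
force: [-0.7, 1.7, 1.3]
opening: 0.008
```

Request:
servo_tool(targets=[[[-0.0015, 0, 0], [0, 0, 0]], [[-0.003, 0, 0], [0, 0, 0]]])

```text
time_s: 8.3
position: [0.5332, 0.2433, 0.0316]
tcp_rot: [[-0.099, 0.995, 0.0], [0.995, 0.099, 0.002], [0.002, 0.0, -1.0]]
force: [-0.9, 7.4, 1.5]
opening: 0.003
```

Request:
servo_tool(targets=[[[-0.0015, 0, 0], [0, 0, 0]], [[-0.003, 0, 0], [0, 0, 0]]])

```text
time_s: 8.55
position: [0.5335, 0.2418, 0.0319]
tcp_rot: [[-0.098, 0.995, 0.001], [0.995, 0.098, 0.004], [0.004, 0.001, -1.0]]
force: [-3.3, 8.9, 7.2]
opening: 0.009
```

Request:
servo_tool(targets=[[[-0.0015, 0, 0], [0, 0, 0]], [[-0.003, 0, 0], [0, 0, 0]]])

```text
time_s: 8.8
position: [0.5345, 0.238, 0.0329]
tcp_rot: [[-0.099, 0.995, 0.002], [0.995, 0.099, 0.002], [0.002, 0.002, -1.0]]
force: [-1.4, 6.2, 7.3]
opening: 0.005
```

The force stepped up to 7–9 N, so the link is on the pin, but the tip then began to ride up. Backing off.

Request:
servo_tool(targets=[[[0.006, 0, 0], [0, 0, 0]], [[0.03, 0, 0], [0, 0, 0]], [[0.06, 0, 0], [0, 0, 0]], [[0.06, 0, -0.05], [0, 0, 0]], [[0.06, 0, -0.1], [0, 0, 0]], [[0.06, 0, -0.16], [0, 0, 0]], [[0.06, 0, -0.16], [0, 0, 0]]])

```text
time_s: 9.68
position: [0.5316, 0.2969, 0.197]
tcp_rot: [[-0.1, 0.995, 0.011], [0.995, 0.1, 0.002], [0.001, 0.011, -1.0]]
force: [0.5, -0.2, -0.8]
opening: 0.005
```

```bash
python3 - <<'E'
from h import *
import cv2
from rig import eyes
o=[]
for n,(x,y) in dict(side=(270,210),scene=(325,195)).items():
    c=eyes.capture(n)["pixels"][y:y+110,x:x+80];o.append(cv2.resize(c,None,fx=5,fy=5,interpolation=cv2.INTER_CUBIC))
cv2.imwrite("pics/v6.png",np.hstack(o))
E
```

```text
(no output)
```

View pics/v6.png

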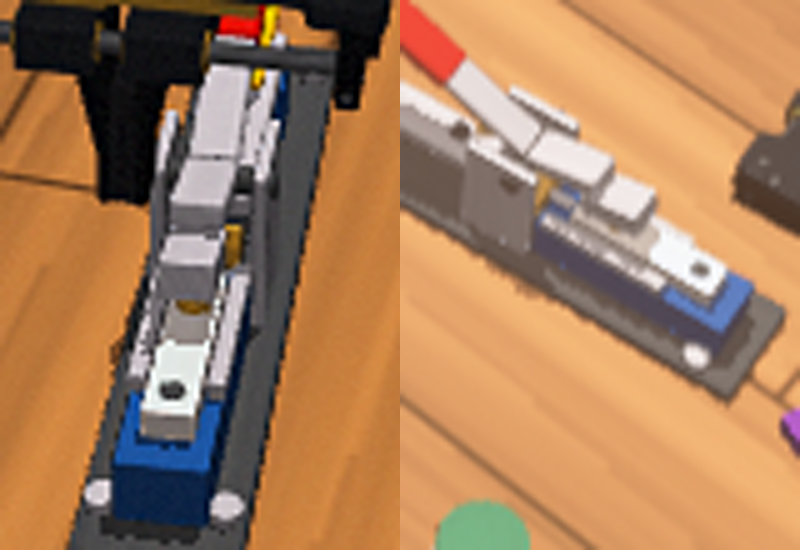

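The link lies flat in the channel with its end at side crop (167,430), and the bush sits under the jaw. Next is the handle.

```bash
cat >> h.py <<'E'
def shift(l):
    from rig import telemetry
    s=telemetry.read_state();p=np.load("p.npy");R=s["tcp_rot"]
    return (R.T@(W(p,l)-s["position"])).round(4)
E
python3 - <<'E'
from h import *
import cv2
p=np.load("p.npy")
print(shift((-.107,0,.197)),shift((-.107,0,.16)))
print("end top proj for x",[(x,((proj("side",W(p,(x,0,.062)))-[270,210]+.5)*5).round()) for x in(.12,.13,.14)])
for a in(.45,.3,.15,.065,.04,0):print(a,(-125*np.cos(a)+10.7*np.sin(a)).round(1),(88+125*np.sin(a)+10.7*np.cos(a)).round(1))
E
```

```text
[-0.285   0.0012 -0.0049] [-0.285   0.0011  0.0321]
end top proj for x [(0.12, array([162., 418.])), (0.13, array([158., 434.])), (0.14, array([154., 450.]))]
0.45 -107.9 152.0
0.3 -116.3 135.2
0.15 -122.0 117.3
0.065 -124.0 106.8
0.04 -124.5 103.7
0 -125.0 98.7
```

Request:
servo_tool(targets=[[[-0.06, 0.001, -0.005], [0, 0, 0]], [[-0.12, 0.001, -0.005], [0, 0, 0]], [[-0.18, 0.001, -0.005], [0, 0, 0]], [[-0.24, 0.001, -0.005], [0, 0, 0]], [[-0.285, 0.001, -0.005], [0, 0, 0]], [[-0.285, 0.001, 0.032], [0, 0, 0]], [[-0.285, 0.001, 0.042], [0, 0, 0]], [[-0.285, 0.001, 0.042], [0, 0, 0]], [[-0.285, 0.001, 0.042], [0, 0, 0]]])

```text
time_s: 10.9
position: [0.5577, 0.0134, 0.1499]
tcp_rot: [[-0.101, 0.995, 0.001], [0.995, 0.101, -0.0], [-0.0, 0.001, -1.0]]
force: [-0.2, 0.2, 0.1]
opening: 0.003
```

```bash
python3 - <<'E'
from h import *
import cv2
from rig import eyes
print(shift((-.107,0,.132)))
o=[]
for n,(x,y) in dict(side=(280,160),scene=(285,160)).items():
    c=eyes.capture(n)["pixels"][y:y+110,x:x+80];o.append(cv2.resize(c,None,fx=5,fy=5,interpolation=cv2.INTER_CUBIC))
cv2.imwrite("pics/v7.png",np.hstack(o))
E
```

```text
[-0.0012 -0.0005  0.0179]
```

View pics/v7.png

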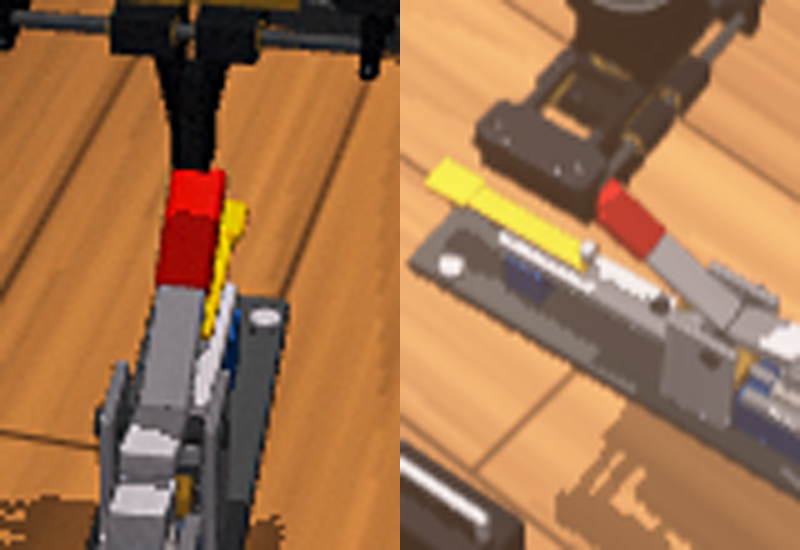

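The fingertip is centred over the red grip (side crop (192,170)). Pressing down.

Request:
servo_tool(targets=[[[-0.001, -0.002, 0.006], [0, 0, 0]], [[-0.001, -0.002, 0.012], [0, 0, 0]], [[-0.001, -0.002, 0.016], [0, 0, 0]], [[-0.002, -0.002, 0.02], [0, 0, 0]], [[-0.004, -0.002, 0.024], [0, 0, 0]]])

```text
time_s: 11.62
position: [0.5558, 0.0086, 0.1252]
tcp_rot: [[-0.1, 0.995, -0.0], [0.995, 0.1, 0.0], [0.0, -0.0, -1.0]]
force: [-0.4, -0.3, -0.6]
opening: 0.004
```

Request:
servo_tool(targets=[[[-0.002, 0, 0.004], [0, 0, 0]], [[-0.004, 0, 0.008], [0, 0, 0]], [[-0.0055, 0, 0.012], [0, 0, 0]]])

```text
time_s: 12.0
position: [0.5566, 0.0031, 0.1146]
tcp_rot: [[-0.1, 0.995, 0.001], [0.995, 0.1, -0.0], [-0.0, 0.001, -1.0]]
force: [-2.9, -0.3, 8.7]
opening: 0.004
```

Request:
servo_tool(targets=[[[-0.001, 0, 0.005], [0, 0, 0]], [[-0.002, 0, 0.01], [0, 0, 0]], [[-0.003, 0, 0.015], [0, 0, 0]]])

```text
time_s: 12.38
position: [0.5577, -0.0017, 0.1002]
tcp_rot: [[-0.101, 0.995, 0.003], [0.995, 0.101, -0.003], [-0.004, 0.002, -1.0]]
force: [-2.0, -3.5, 9.5]
opening: 0.006
```

Request:
servo_tool(targets=[[[-0.001, 0, 0.005], [0, 0, 0]], [[-0.002, 0, 0.01], [0, 0, 0]]])

```text
time_s: 12.62
position: [0.5583, -0.0037, 0.0899]
tcp_rot: [[-0.101, 0.995, 0.003], [0.995, 0.101, -0.003], [-0.003, 0.003, -1.0]]
force: [0.4, -3.0, 6.6]
opening: 0.006
```

Request:
servo_tool(targets=[[[-0.0005, 0, 0.004], [0, 0, 0]], [[-0.001, 0, 0.007], [0, 0, 0]]])

```text
time_s: 12.88
position: [0.5583, -0.0039, 0.0822]
tcp_rot: [[-0.1, 0.995, 0.003], [0.995, 0.1, -0.002], [-0.002, 0.003, -1.0]]
force: [0.6, -2.0, 3.6]
opening: 0.007
```

Request:
servo_tool(targets=[[[0, 0, 0.002], [0, 0, 0]], [[0, 0, 0.004], [0, 0, 0]]])

```text
time_s: 13.12
position: [0.5566, -0.0025, 0.0772]
tcp_rot: [[-0.1, 0.995, -0.001], [0.995, 0.1, 0.001], [0.001, -0.001, -1.0]]
force: [0.7, 0.1, -0.3]
opening: 0.002
```

Force dropped to zero, so it has gone over centre. I'll lift off and check the red grip numerically, which saves a view.

Request:
servo_tool(targets=[[[0, 0, -0.04], [0, 0, 0]], [[0, 0, -0.09], [0, 0, 0]], [[-0.04, 0, -0.09], [0, 0, 0]], [[-0.08, 0, -0.09], [0, 0, 0]], [[-0.1, 0, -0.09], [0, 0, 0]], [[-0.1, 0, -0.09], [0, 0, 0]], [[-0.1, 0, -0.09], [0, 0, 0]]])

```text
time_s: 14.0
position: [0.566, -0.1008, 0.1669]
tcp_rot: [[-0.1, 0.995, -0.002], [0.995, 0.1, 0.002], [0.002, -0.002, -1.0]]
force: [-0.1, -0.6, 0.6]
opening: 0.005
```

```bash
cat > chk.py <<'E'
from h import *
import cv2
from rig import eyes
p=np.load("p.npy")
new={}
for n,(x0,x1,y0,y1) in dict(scene=(290,370,180,240),side=(280,345,160,270)).items():
    for src in("old","new"):
        im=cv2.imread(f"pics/{n}0.png") if src=="old" else eyes.capture(n)["pixels"]
        i=im.astype(int)
        for c,m in dict(red=(i[...,2]>130)&(i[...,1]<70)&(i[...,0]<70),yel=(i[...,2]>190)&(i[...,1]>170)&(i[...,0]<110)).items():
            v,u=np.nonzero(m[y0:y1,x0:x1]);print(n,src,c,len(u),(u.mean()+x0).round(1) if len(u) else "",(v.mean()+y0).round(1) if len(u) else "",[u.min()+x0,u.max()+x0,v.min()+y0,v.max()+y0] if len(u) else "")
    for k,l in dict(open=(-.108,0,.152),closed=(-.125,0,.099)).items():print(n,k,proj(n,W(p,l)).round(1))
E
python3 chk.py; python3 -c "
from h import *
print(shift((-.222,0,.08)))"
```

```text
scene old red 53 327.5 203.8 [np.int64(318), np.int64(336), np.int64(197), np.int64(211)]
scene old yel 205 305.8 200.9 [np.int64(290), np.int64(338), np.int64(180), np.int64(227)]
scene new red 134 322.9 207.5 [np.int64(314), np.int64(333), np.int64(201), np.int64(215)]
scene new yel 135 302.3 197.1 [np.int64(290), np.int64(362), np.int64(187), np.int64(226)]
scene open [327.3 198. ]
scene closed [322.3 205.3]
side old red 260 317.6 204.7 [np.int64(311), np.int64(324), np.int64(193), np.int64(217)]
side old yel 54 324.4 209.8 [np.int64(321), np.int64(328), np.int64(200), np.int64(226)]
side new red 139 317.9 217.2 [np.int64(312), np.int64(324), np.int64(209), np.int64(225)]
side new yel 74 323.5 204.2 [np.int64(319), np.int64(328), np.int64(200), np.int64(210)]
side open [317.8 201.3]
side closed [318.6 215.8]
[-0.0018  0.0025  0.0872]
```

```bash
python3 - <<'E'
from h import *
p=np.load("p.npy")
K,E=C["scene"]["K"],C["scene"]["E"];d=E[:3,:3]@np.linalg.inv(K)@[295.8,195.8,1];P=E[:3,3]+d*(.071-E[2,3])/d[2]
c,s=np.cos(p[2]),np.sin(p[2]);v=P[:2]-p[:2];print(P,c*v[0]+s*v[1],-s*v[0]+c*v[1])
print(shift((c*v[0]+s*v[1],-s*v[0]+c*v[1],.08)))
E
```

```text
[ 0.57231264 -0.10730666  0.071     ] -0.227385505276287 -0.0028361916782410554
[-0.0072  0.0054  0.0872]
```

Request:
servo_tool(targets=[[[0, 0, 0.02], [0, 0, 0]], [[0, 0, 0.04], [0, 0, 0]], [[-0.005, 0.001, 0.06], [0, 0, 0]], [[-0.007, 0.001, 0.08], [0, 0, 0]], [[-0.007, 0.001, 0.08], [0, 0, 0]]])

```text
time_s: 14.72
position: [0.5672, -0.1077, 0.0862]
tcp_rot: [[-0.101, 0.995, -0.004], [0.995, 0.101, 0.002], [0.002, -0.004, -1.0]]
force: [0.0, 0.2, 0.0]
opening: 0.007
```

```bash
python3 - <<'E'
from h import *
import cv2
from rig import eyes
o=[]
for n,(x,y) in dict(side=(280,150),scene=(260,140)).items():
    c=eyes.capture(n)["pixels"][y:y+110,x:x+80];o.append(cv2.resize(c,None,fx=5,fy=5,interpolation=cv2.INTER_CUBIC))
cv2.imwrite("pics/v8.png",np.hstack(o))
E
```

```text
(no output)
```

View pics/v8.png

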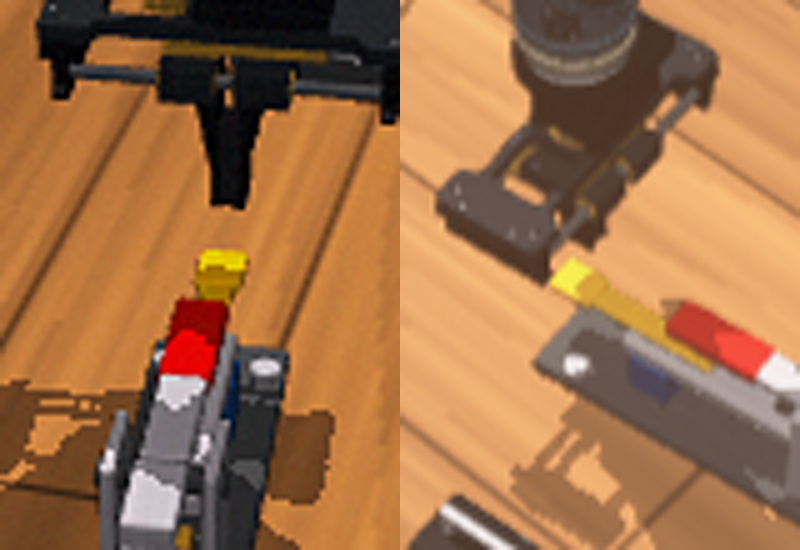

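The pliers are locked: the red grip is level, and the yellow pad is at side crop (222,258) under the tip at (230,207). Pressing the release.

Request:
servo_tool(targets=[[[0, 0.002, 0.006], [0, 0, 0]], [[0, 0.004, 0.012], [0, 0, 0]], [[0, 0.004, 0.018], [0, 0, 0]], [[0, 0.004, 0.023], [0, 0, 0]], [[0, 0.004, 0.027], [0, 0, 0]], [[0, 0.004, 0.03], [0, 0, 0]]])

```text
time_s: 15.58
position: [0.5724, -0.1088, 0.0572]
tcp_rot: [[-0.1, 0.995, -0.0], [0.995, 0.1, 0.0], [0.0, -0.0, -1.0]]
force: [-0.2, -0.4, -1.1]
opening: 0.004
```

Request:
servo_tool(targets=[[[0, 0, 0.004], [0, 0, 0]], [[0, 0, 0.008], [0, 0, 0]]])

```text
time_s: 15.82
position: [0.5726, -0.1088, 0.0493]
tcp_rot: [[-0.1, 0.995, 0.0], [0.995, 0.1, -0.0], [-0.0, 0.0, -1.0]]
force: [0.0, -0.9, -0.4]
opening: 0.007
```

Request:
servo_tool(targets=[[[0, 0, 0.004], [0, 0, 0]], [[0, 0, 0.008], [0, 0, 0]]])

```text
time_s: 16.08
position: [0.5726, -0.1088, 0.0414]
tcp_rot: [[-0.1, 0.995, 0.0], [0.995, 0.1, -0.0], [-0.0, 0.0, -1.0]]
force: [-0.7, -0.1, 4.4]
opening: 0.002
```

Request:
servo_tool(targets=[[[0, 0, 0.004], [0, 0, 0]], [[0, 0, 0.007], [0, 0, 0]]])

```text
time_s: 16.32
position: [0.5728, -0.109, 0.0355]
tcp_rot: [[-0.1, 0.995, 0.001], [0.995, 0.1, -0.001], [-0.001, 0.001, -1.0]]
force: [-1.7, -0.4, 9.0]
opening: 0.006
```

Request:
servo_tool(targets=[[[0, 0, 0.003], [0, 0, 0]], [[0, 0, 0.005], [0, 0, 0]]])

```text
time_s: 16.58
position: [0.5727, -0.1087, 0.0305]
tcp_rot: [[-0.1, 0.995, 0.001], [0.995, 0.1, -0.0], [-0.0, 0.001, -1.0]]
force: [-1.4, -0.1, 7.1]
opening: 0.005
```

Request:
servo_tool(targets=[[[0, 0, 0.001], [0, 0, 0]], [[0, 0, 0.002], [0, 0, 0]]])

```text
time_s: 16.82
position: [0.5727, -0.1084, 0.0284]
tcp_rot: [[-0.1, 0.995, 0.0], [0.995, 0.1, 0.0], [0.0, 0.0, -1.0]]
force: [-1.5, 1.0, 7.5]
opening: 0.005
```

```bash
python3 chk.py | grep -v old
```

```text
scene new red 78 322.1 205.7 [np.int64(314), np.int64(334), np.int64(199), np.int64(214)]
scene new yel 12 337.1 197.8 [np.int64(307), np.int64(362), np.int64(188), np.int64(214)]
scene open [327.3 198. ]
scene closed [322.3 205.3]
side new red 172 318.0 214.1 [np.int64(312), np.int64(324), np.int64(205), np.int64(223)]
side new yel 0   
side open [317.8 201.3]
side closed [318.6 215.8]
```

Not yet sprung, though the handle is rising (side red v 217→214). A bit further.

Request:
servo_tool(targets=[[[0, 0, 0.001], [0, 0, 0]], [[0, 0, 0.002], [0, 0, 0]], [[0, 0, 0.002], [0, 0, 0]]])

```text
time_s: 17.3
position: [0.5726, -0.1081, 0.0264]
tcp_rot: [[-0.1, 0.995, 0.0], [0.995, 0.1, 0.001], [0.001, 0.0, -1.0]]
force: [-1.8, 2.0, 7.2]
opening: 0.008
```

```bash
python3 chk.py | grep 'new red'
```

```text
scene new red 112 328.5 203.5 [np.int64(318), np.int64(337), np.int64(195), np.int64(211)]
side new red 253 317.5 205.0 [np.int64(311), np.int64(324), np.int64(193), np.int64(217)]
```

The handle has sprung open: its red box matches the start. Retreating straight up and away, then checking.

Request:
servo_tool(targets=[[[0, 0, -0.02], [0, 0, 0]], [[0, 0, -0.05], [0, 0, 0]], [[-0.03, 0, -0.1], [0, 0, 0]], [[-0.07, 0, -0.16], [0, 0, 0]], [[-0.1, 0, -0.2], [0, 0, 0]], [[-0.1, 0, -0.2], [0, 0, 0]], [[-0.1, 0, -0.2], [0, 0, 0]], [[-0.1, 0, -0.2], [0, 0, 0]]])

```text
time_s: 18.4
position: [0.5811, -0.2066, 0.2234]
tcp_rot: [[-0.101, 0.995, -0.004], [0.995, 0.101, 0.003], [0.003, -0.004, -1.0]]
force: [-0.2, 0.2, -0.5]
opening: 0.004
```

```bash
python3 chk.py | grep -v -E "open|closed"; python3 - <<'E'
import cv2,numpy as np
from rig import eyes
im=eyes.capture("side")["pixels"];cv2.imwrite("pics/fin.png",im)
i=im.astype(int)[270:320,285:325]
w=(i.min(2)>190);v,u=np.nonzero(w);print("white link",len(u),u.min()+285,u.max()+285,v.min()+270,v.max()+270)
g=(i[...,2]-i[...,0]>60)&(i[...,2]>110);g[:,:8]=0;v,u=np.nonzero(g[:35]);print("gold",list(zip((u+285).tolist(),(v+270).tolist()))[:30])
E
```

```text
scene old red 53 327.5 203.8 [np.int64(318), np.int64(336), np.int64(197), np.int64(211)]
scene old yel 205 305.8 200.9 [np.int64(290), np.int64(338), np.int64(180), np.int64(227)]
scene new red 109 329.1 203.6 [np.int64(318), np.int64(337), np.int64(197), np.int64(210)]
scene new yel 58 315.7 203.6 [np.int64(291), np.int64(343), np.int64(183), np.int64(213)]
side old red 260 317.6 204.7 [np.int64(311), np.int64(324), np.int64(193), np.int64(217)]
side old yel 54 324.4 209.8 [np.int64(321), np.int64(328), np.int64(200), np.int64(226)]
side new red 245 317.4 204.5 [np.int64(311), np.int64(324), np.int64(193), np.int64(216)]
side new yel 12 322.5 218.3 [np.int64(321), np.int64(325), np.int64(208), np.int64(226)]
white link 236 287 317 270 312
gold [(293, 270), (294, 270), (295, 270), (296, 270), (306, 270), (310, 270), (293, 271), (294, 271), (295, 271), (305, 271), (306, 271), (307, 271), (310, 271), (311, 271), (293, 272), (294, 272), (295, 272), (307, 272), (308, 272), (309, 272), (310, 272), (293, 273), (294, 273), (295, 273), (293, 274), (294, 274), (293, 275), (294, 275), (293, 276), (294, 276)]
```

```bash
python3 - <<'E'
import cv2,numpy as np
for n in("side0","fin"):
    h=cv2.cvtColor(cv2.imread(f"pics/{n}.png"),cv2.COLOR_BGR2HSV)[195:230,315:335]
    v,u=np.nonzero((abs(h[...,0].astype(int)-29)<5)&(h[...,1]>180)&(h[...,2]>50));print(n,len(u),u.mean()+315,v.mean()+195,u.min()+315,u.max()+315,v.min()+195,v.max()+195)
from rig import order;print(order.hand_in())
E
```

```text
side0 46 324.4347826086956 209.02173913043478 321 328 200 225
fin 12 322.3333333333333 218.08333333333334 320 325 208 225
the job is handed in; nothing more can be done
None
```

I did every step and handed the job in at about 18 s. Two of the end conditions, the bush depth and the lever's return, I couldn't confirm.

**What I did**
- **Link:** pushed it along the channel until the force stepped from about 2 N to 7–9 N, which I took as the pin.
- **Handle:** pressed it at up to about 9.5 N as read between moves, until the force dropped to zero past centre.
- **Hold:** left the pliers untouched for over 1.5 s. The picture showed them locked, with the handle level.
- **Release:** pressed the lever at up to about 9 N as read between moves until the handle sprang open, then moved the arm clear.

**What the last checks showed**
- **Handle:** the red grip is back at its starting position in the side camera, to within 1 pixel.
- **Link:** last seen flat in the channel with the bush under the jaw, but that picture was before I closed the pliers.
- **Arm:** away from everything, with wrist force near zero.

**What failed, disagreed or stayed unconfirmed**
- **Fingertips:** they were about 20 mm or more short of the reported TCP. My first push passed over the link without touching it, and I corrected for the offset after that.
- **End of the push:** the tip began to ride up on the link (about 7 N vertical), and I backed off straight away.
- **Link position:** its seated end measured about 120 mm from the pliers' origin, against the 125–140 mm expected. My pose fit was off by several millimetres along that axis.
- **Bush depth:** not measured. I take it as pressed because the handle closed fully.
- **Release lever:** its return was not clearly confirmed. The final colour check found fewer yellow pixels (12 against 46) and did not find the tail's top. That could be the gripper's shadow, but I had no picture views left and handed in without settling it.

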